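Press a film-sealed well plate in a screw press with a folding crank handle

ROBOT

A 7-joint arm with a two-finger parallel gripper is mounted at the origin on a cart in front of the work surface, level with it; the furniture and walls round the work are solid. World frame = base frame: x ahead of the robot, y to its left, z up, the work surface at z = 0. Lengths are in mm, angles in rad, forces in N, time in s.
With the tool pointing down it reaches from about 425 to 825 mm from the base axis. Payload 3.6 kg.
Tool frame: the origin (TCP) lies at the very end of the fingers, on their centre line; the grasp point (between the pads) lies 19 mm behind it; z points along the fingers, y is the line along which they close (so a half turn about z gives the same grasp; the last joint's range is limited). The gripper opens to 93 mm and grips with 3 to 60 N. Pads are 15 mm wide; open, the fingers measure 128 mm over their backs; the gripper's body (75 mm by 188 mm) begins 65 mm behind the grasp point.
Start: joints at [-1.284, 0.615, -0.013, 1.423, 0.008, 1.103, -0.04], TCP at [199.986, 618.439, 218.64] pointing down, gripper open.
Joint ranges: [-3.12, 3.12], [-0.3, 2.06], [-1.34, 1.32], [0.26, 2.42], [-1.36, 4.5], [0.01, 1.98], [-2.84, 2.84]. Speed limits (rad/s): [2.79, 2.79, 3.14, 3.14, 3.14, 3.14, 3.14].

INTERFACE

Orientations are given as a rotation vector (axis times angle).
In Python, from cell import bot, eyes gives the robot as it stands.
- The arm moves only by the tool move_arm, never from a script. Its argument "series" is a list that holds one entry, the list of rows, each a list of 5 numbers: the shift along the tool's x, y, z in cm, then the turn about the tool's z in degrees, then the opening, from 0 (shut) to 1 (fully open). A call has 1 to 8 rows; each row shifts and turns the commanded pose from where the row before left it, along the tool's axes as they then stand; what a row does not reach is not made up. A row lasts 1/12 s, in which the tool goes at most 41.7 mm and 7.16 degrees, less where a joint would pass 70% of its speed; a pose out of reach is approached as far as the arm can. A call with a gripper value outside its range is refused whole. The fingers move at their own pace and stop on an object; the grip force is fixed at half the most. Time passes only in rows, so rows that do not move let the fingers close. It gives the time, the measured TCP pose, the force, the opening and the grip force at its end, in the units of the state.
- bot.state(): the state, without advancing time (a new reading comes with each control period).
- eyes.get_image(name): name is "scene" or "top" or "wrist"; returns the picture (400x640x3 uint8, red, green, blue); there is no depth.
- eyes.calibration(name): a dict with "camera_matrix" (3x3 intrinsics, pixels), "R" (3x3) and "t" (3): a world point X has camera coordinates R X + t. Camera axes: x right, y down, z forward; pixel columns grow to the right and rows downward; lengths in mm; the calibration is good to about 2 mm. A picture is of the moment at which its call begins: read the wrist's pose just before it. calibration takes no time and is no camera call; for the wrist camera it gives the pose at the moment of the call.
- bot.sign_off(): hands the job in; it is judged then, once.
The state is a dict: "time_s": time; "qpos": joint angles; "joint_velocities": joint speeds; "joint_efforts": joint torques, N m; "tool_pos": TCP position; "tool_rot": TCP orientation; "force": force on the tool from outside, world axes, zero at the start; "ft_torque": the same for the moment, N m; "grip_width": finger opening in mm; "finger_force": force on a finger pad.
Only numpy, scipy, OpenCV 4.12 (cv2) and the standard library are available. Lean on these libraries where they do the work, as an engineer would, in place of code of your own. Each camera call takes 0.05 s, during which the arm holds its last target. There are 200 camera calls.

TASK

The well plate in the small bench press has to stay under pressure while its sealing film bonds. Swing the folded handle up out of the handwheel, crank the wheel clockwise until you feel the pad come to bear on the plate, then give it about a third of a turn more (much less leaves the film loose, much more cracks the plate). Finally fold the handle down flat across the wheel again, leaving the plate clamped and the other things on the desk where they are.

Things in the scene. Friction and masses are not known exactly. Their poses are not given: they have to be found in the camera images.
- press: two-column bench screw press fixed to the desk, grey base 120 x 214 mm. Origin: centre of the base's underside, z up; bed 24 mm high; steel columns at y = +-86 mm, crosshead 100 to 124 mm high (column nuts to 137 mm). A vertical screw carries the handwheel above and the platen below; clockwise from above drives wheel, handle and platen down 12 mm a turn, and they stay where left.
- platen: aluminium pressure plate 82 x 122 x 10 mm, guided on the columns; origin: centre of its metal underside. The black pad under it is worn, standing 2 to 9 mm proud (unknown), so contact has to be felt. Sprung against the screw: 45 N per mm, 540 N per turn of the wheel once the pad bears. At the start the pad hangs 3 to 19 mm above the well plate.
- well_plate: white 96-well plate 86 x 128 x 13 mm (12.4 mm high to the bearing surface), loose in the nest on the bed of the press, under the platen. Origin: centre of its underside, 24 mm above the desk.
- wheel_hub (a point): hub top of the handwheel, on the screw axis. Three-spoke metal wheel, rim 60 mm in radius (mid-line), 13 mm thick, rim top 5 mm above this point; any start azimuth. Runs free at a steady 0.55 N m (9 N at the handle); once the pad bears, 1.03 N m per turn is added: 6 N more at the handle a third of a turn past contact. Of both, a hand that pauses still feels some 50 to 70 %.
- handle_pivot (a point): pivot pin of the folding handle in a steel clevis on the rim, 60 mm from the screw axis, 14 mm above wheel_hub. The pin is level, along the rim (square to the line from hub to pivot); the clevis is 28 mm wide, its ears 5 mm above the pin.
- knob_centre (a point): centre of the black ball knob on the free end of the handle, 55 mm from the pivot: 25 mm in diameter, spins freely on the 10 mm steel stem. Folded, the stem lies level across the wheel with the knob's centre 5 mm short of the screw axis and the knob's underside 1.5 mm above the hub top, nothing beside it; swung out, the stem stands straight up over the pivot with the knob on top.
- crank_handle (a joint): fold angle of the handle in rad: 0 folded flat across the wheel, 1.57 upright (stops at 1.59). Stiff pivot (0.12 N m): it stays where it is left.
- timer: white digital timer 66 x 66 x 19 mm, flat on the desk left of the press; bystander. Origin: centre of its underside.
- tape_masking: roll of masking tape, 104 mm across, 25 mm high, flat on the desk right of the press; bystander. Origin: centre of its underside.
- oil_bottle: small amber dropper bottle, 33 mm across, 102 mm high, standing left of the press; bystander. Origin: centre of its underside.
- marker_a: blue and white marker pen 135 mm long, 17 mm thick, lying on the desk just in front of the press; bystander. Origin: underside of its middle.
- pipette_a: micropipette 253 mm long lying at the right front of the desk; bystander. Origin: underside of its middle.

How it is judged (in metres and radians):
On the way, in this order (a step that is already met when the one before it is completed fails the run):
1. the handle is swung up out of the wheel while the pad is still clear of the plate (value of joint crank_handle above 1.3 rad and contact force between platen and well_plate below 2 N), for 0.2 s.
2. with the handle standing out, the wheel is cranked until the pad presses the plate with 120 to 245 N (0.22 to 0.45 turn past contact) (value of joint crank_handle above 1.1 rad and contact force between platen and well_plate between 120 and 245 N), for 0.3 s.
At the end, for the whole second after the job is handed in: The handle lies folded flat (within 0.2 rad) across the wheel and the pad presses the well plate in its nest (centred within 6 mm) with 120 to 245 N, which is 0.22 to 0.45 turn past contact (value of joint crank_handle below 0.2 rad and horizontal distance between well_plate and press below 0.006 m and contact force between platen and well_plate between 120 and 245 N); the robot touches nothing.
It fails at once if the plate is crushed: more than 340 N under the pad (over 0.6 turn past contact) (contact force between platen and well_plate above 340 N).
It fails at once if the timer, tape roll, dropper bottle, marker or pipette is pushed more than 30 mm (distance of any of timer, tape_masking, oil_bottle, marker_a, pipette_a from where it was at the start of the episode above 0.03 m).
It also fails if it takes over 72 s, if anything falls off the work surface, if the arm or the gripper's body presses on something with over 40 N, if the wrist force passes 120 N, or if a joint passes its speed limit or range.

## Working session

There is one attempt and no reset: what is moved stays moved. The work goes in short steps, Python scripts to look and compute and a tool call to move; the robot and the scene stay as the last step left them, time stands still between calls to the robot, and variables do not carry over. Pictures are saved under pics/ and viewed, at most 10 in all, crops included, and the job is handed in when it is done.

Besides the shell and the picture viewer there is one more tool, called after "Request:" as a command line: name --argument value ..., lists and objects as JSON in quotes. move_arm: Moves the arm, as the interface text tells. Its arguments: {"type":"object","properties":{"series":{"type":"array"}},"required":["series"]}

```bash
mkdir -p pics; ls
python3 - <<'E'
from cell import bot, eyes
import cv2,numpy as np
for n in ("scene","top"):
    cv2.imwrite(f"pics/{n}0.png",eyes.get_image(n)[:,:,::-1])
    c=eyes.calibration(n); print(n,{k:np.round(v,3).tolist() for k,v in c.items()})
s=bot.state(); print(s)
E
```

```text
pics
scene {'camera_matrix': [[513.592, 0.0, 321.753], [0.0, 513.592, 200.453], [0.0, 0.0, 1.0]], 'R': [[0.607, -0.795, 0.014], [-0.397, -0.319, -0.861], [0.688, 0.517, -0.509]], 't': [-370.71, 344.346, 1124.097]}
top {'camera_matrix': [[475.441, 0.0, 321.01], [0.0, 475.441, 202.029], [0.0, 0.0, 1.0]], 'R': [[0.011, -1.0, 0.014], [-0.997, -0.012, -0.071], [0.071, -0.013, -0.997]], 't': [-19.375, 568.127, 1609.481]}
{'time_s': 0.1, 'qpos': array([-1.28447823,  0.61580403, -0.01260553,  1.42467294,  0.00811321,
        1.10341915, -0.04038936]), 'joint_velocities': array([-0.00112868, -0.00344999,  0.00031881, -0.00598175, -0.00029952,
        0.00085506, -0.00025434]), 'joint_efforts': array([ 6.09421113e-04, -4.60044944e+01,  2.09842385e-01, -1.66247141e+01,
       -6.12519938e-02,  1.70178548e-02,  8.15453109e-05]), 'tool_pos': array([199.8176709 , 617.80128544, 217.63081897]), 'tool_rot': array([-0.48921176, -3.10295632,  0.00350579]), 'force': array([-0.62717027,  0.22704205, -0.35086762]), 'ft_torque': array([0.03959424, 0.01927115, 0.02858077]), 'finger_force': 0.0, 'grip_width': 92.68873050766885}
```

View both.

View pics/scene0.png

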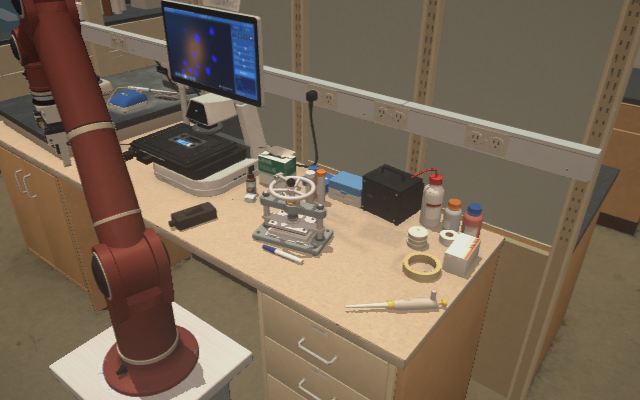

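View pics/top0.png

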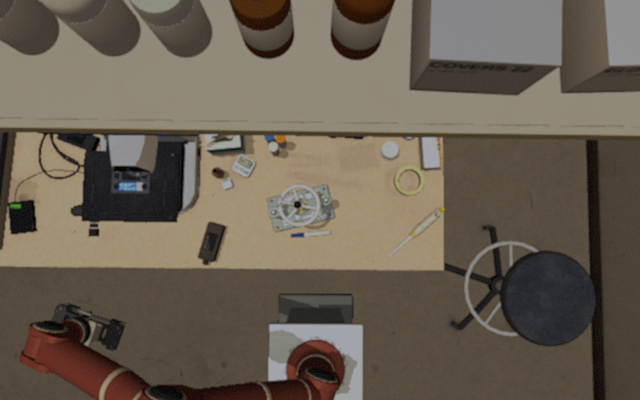

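The scene view shows the press with its wheel at about (292,187), the marker in front at (283,254), and the tape at (422,265). The top view has the wheel centred near (299,205), with the knob dark near its centre. I'll enlarge both.

Run:
```python
import cv2,numpy as np
a=cv2.imread("pics/scene0.png")[160:260,235:345]; b=cv2.imread("pics/top0.png")[170:245,255:345]
a=cv2.resize(a,(400,364),interpolation=3); b=cv2.resize(b,(400,333),interpolation=3)
o=np.zeros((364,800,3),np.uint8); o[:,:400]=a;o[:333,400:]=b
cv2.imwrite("pics/crop0.png",o)
```

```text
(no output)
```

View pics/crop0.png

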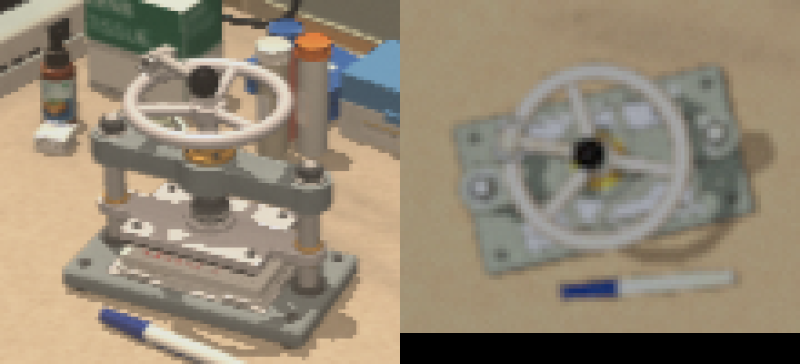

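The crop shows the wheel centred at top px (299.4,205.1) and scene px (292.8,187.5). The knob is at top (297.5,204.4) and scene (291.1,182.5), and the clevis at top (280.2,202.2), so the pivot is on the +y side. Next I triangulate these points and work out a move to a viewing pose above.

```bash
cat > h.py <<'E'
from cell import bot, eyes
import numpy as np, cv2
from scipy.spatial.transform import Rotation as R
def ray(c,p):
    K=c["camera_matrix"]; d=c["R"].T@np.linalg.inv(K)@np.array([p[0],p[1],1.]); return -c["R"].T@c["t"], d/np.linalg.norm(d)
def plane(c,p,z):
    o,d=ray(c,p); return o+d*(z-o[2])/d[2]
def tri(L):
    A=0;b=0;M=[]
    for c,p in L:
        o,d=ray(c,p); P=np.eye(3)-np.outer(d,d); A=A+P; b=b+P@o; M.append((P,o))
    x=np.linalg.solve(A,b); return x,[round(float(np.linalg.norm(P@(x-o))),1) for P,o in M]
def T(): return R.from_rotvec(bot.state()["tool_rot"]).as_matrix()
E
python3 - <<'E'
from h import *
s,t=eyes.calibration("scene"),eyes.calibration("top")
w=tri([(s,(292.75,187.5)),(t,(299.4,205.1))]); k=tri([(s,(291.1,182.5)),(t,(297.5,204.4))])
print("wheel",w,"knob",k,"pivot",plane(t,(280.2,202.2),k[0][2]))
print(T().round(3))
# bed-level check: nuts of the columns
for p in ((477.-400)/4.444+255,187/4.444+170),((714-400)/4.444+255,134/4.444+170): print(plane(t,p,137))
E
```

```text
wheel (array([547.08564419,  56.42265048, 169.07253   ]), [0.4, 0.4]) knob (array([547.95463649,  62.2552618 , 182.72914539]), [0.9, 0.9]) pivot [554.72033654 114.95017598 182.72914539]
[[-0.951  0.308 -0.001]
 [ 0.308  0.951 -0.002]
 [-0.    -0.002 -1.   ]]
[526.20248363 142.70367793 137.        ]
[566.15805015 -26.13219397 137.        ]
```

Request:
move_arm --series '[[[-2.5,-2.1,-2,0,0.5],[-2.5,-2.1,-2,0,0.5],[-2.5,-2.1,-2,0,0.5],[-2.5,-2.1,-2,0,0.5],[-2.5,-2.1,0,0,0.5],[-2.5,-2.1,0,0,0.5],[-2.5,-2.1,0,0,0.5],[-2.5,-2.1,0,0,0.5]]]'

```text
time_s: 0.77
tool_pos: [339.0, 395.3, 298.5]
tool_rot: [-0.489, -3.103, 0.001]
force: [1.2, 0.2, -0.3]
grip_width: 47.5
finger_force: 0.0
```

Request:
move_arm --series '[[[-2.5,-2.1,0,0,0.5],[-2.5,-2.1,0,0,0.5],[-2.5,-2.1,0,0,0.5],[-2.5,-2.1,0,0,0.5],[-2.5,-2.1,0,0,0.5],[-2.5,-2.1,0,0,0.5],[-2.5,-2.1,0,0,0.5],[-2.5,-2.1,0,0,0.5]]]'

```text
time_s: 1.43
tool_pos: [477.5, 174.1, 298.4]
tool_rot: [-0.489, -3.103, 0.001]
force: [0.6, 0.3, -0.6]
grip_width: 46.5
finger_force: 0.0
```

Request:
move_arm --series '[[[-2.5,-2.1,0,0,0.5],[-2.5,-2.1,0,0,0.5],[-2.5,-2.1,0,0,0.5],[-2.5,-2.1,0,0,0.5],[0,0,0,7,0.5],[0,0,0,7,0.5],[0,0,0,7,0.5],[0,0,0,7,0.5]]]'

```text
time_s: 2.1
tool_pos: [546.2, 64.6, 298.0]
tool_rot: [-1.235, -2.887, 0.001]
force: [-0.6, -0.7, 0.3]
grip_width: 46.2
finger_force: 0.0
```

Request:
move_arm --series '[[[0,0,0,7,0.5],[0,0,0,7,0.5],[0,0,0,7,0.5],[0,0,0,7,0.5],[0,0,0,7,0.5],[0,0,0,7,0.5],[0,0,0,7,0.5],[0,0,0,2.4,0.5]]]'

```text
time_s: 2.77
tool_pos: [546.1, 65.2, 298.1]
tool_rot: [-2.363, -2.069, 0.002]
force: [-0.6, -0.8, 0.2]
grip_width: 46.6
finger_force: 0.0
```

Run:
```python
from h import *
print(bot.state()["tool_pos"],T().round(3),bot.state()["qpos"].round(2))
c=eyes.calibration("wrist");im=eyes.get_image("wrist")[:,:,::-1]
cv2.imwrite("pics/w1.png",im)
for p in ([547.1,56.5,175],[548,62.2,184],[554.7,115,184]):
    x=c["R"]@np.array(p)+c["t"]; x=c["camera_matrix"]@x; print(x[:2]/x[2])
```

```text
[546.10020118  65.18555075 298.07443305] [[ 0.132  0.991 -0.001]
 [ 0.991 -0.132 -0.   ]
 [-0.    -0.001 -1.   ]] [-0.49  0.42  0.5   1.6  -0.21  1.18 -0.07]
[327.46331085 202.13138156]
[327.66232113 198.53673798]
[327.35040056 135.31763364]
```

View pics/w1.png

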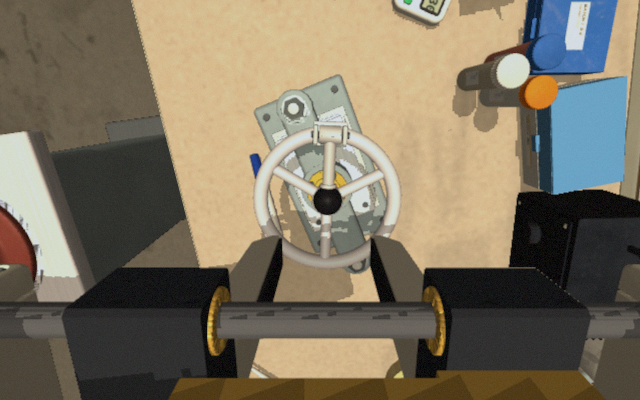

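The wrist view shows the knob at (327.5,200), the clevis at (331,134) and the rim centred near (327,197.5). All of these agree with the triangulation.

Run:
```python
from h import *
c=eyes.calibration("wrist");im=cv2.imread("pics/w1.png")
m=((im.max(2)<45)).astype(np.uint8)[170:228,300:356]
n,l,st,ce=cv2.connectedComponentsWithStats(m); i=1+st[1:,4].argmax(); k=ce[i]+[300,170]; print(k,st[i])
K=plane(c,k,184);P=plane(c,(331,134),186);W=plane(c,(327,197.5),172)
print(K,P,W); d=P-K; print(np.hypot(*d[:2]),np.degrees(np.arctan2(d[1],d[0])), np.degrees(np.arctan2(P[1]-W[1],P[0]-W[0])))
```

```text
[327.13611615 200.77495463] [ 14  18  28  27 551]
[547.30628403  60.32974441 184.        ] [557.71493064 115.86536726 186.        ] [547.15909307  59.98959679 172.        ]
56.50261347957114 79.38461314030965 79.30197902764776
```

Request:
move_arm --series '[[[-0.43,0.2,0,3,0.5],[0,0,3,0,0.5],[0,0,3,0,0.5],[0,0,2.5,0,0.5],[0,0,2,0,0.5],[0,0,1,0,0.5],[0,0,0.7,0,0.5],[0,0,0,0,0.5]]]'

```text
time_s: 3.48
tool_pos: [547.4, 60.4, 175.6]
tool_rot: [-2.411, -2.012, 0.003]
force: [-0.7, 0.4, 0.4]
grip_width: 46.8
finger_force: 0.0
```

Request:
move_arm --series '[[[0,0,0,0,0.2],[0,0,0,0,0.1],[0,0,0,0,0.1],[0,0,0,0,0.1],[0,0,0,0,0.1],[0,0,0,0,0.1]]]'

```text
time_s: 3.98
tool_pos: [547.4, 60.7, 177.2]
tool_rot: [-2.411, -2.012, 0.0]
force: [-2.7, 0.3, 3.4]
grip_width: 23.4
finger_force: 30.0
```

Request:
move_arm --series '[[[0.05,0,-0.72,0,0.1],[0.14,0,-0.7,0,0.1],[0.23,0,-0.68,0,0.1],[0.32,0,-0.65,0,0.1],[0,0,0,0,0.1]]]'

```text
time_s: 4.4
tool_pos: [549.3, 68.5, 205.4]
tool_rot: [-2.411, -2.014, -0.001]
force: [-3.5, 0.0, 1.0]
grip_width: 23.7
finger_force: 30.0
```

Request:
move_arm --series '[[[0.39,0,-0.6,0,0.1],[0.48,0,-0.54,0,0.1],[0.54,0,-0.47,0,0.1],[0.6,0,-0.4,0,0.1],[0.65,0,-0.32,0,0.1],[0.68,0,-0.23,0,0.1],[0.7,0,-0.14,0,0.1],[0.7,0,-0.05,0,0.1]]]'

```text
time_s: 5.07
tool_pos: [558.2, 113.9, 233.2]
tool_rot: [2.412, 2.011, 0.0]
force: [-5.2, -4.3, 3.8]
grip_width: 23.7
finger_force: 30.0
```

Run:
```python
from h import *
print(bot.state()["tool_pos"],bot.state()["force"])
a=eyes.get_image("scene")[130:260,225:355,::-1];b=eyes.get_image("wrist")[:,:,::-1]
cv2.imwrite("pics/s2.png",np.hstack([cv2.resize(a,(400,400),interpolation=3),cv2.resize(b[:,160:480],(400,500))[:400]]))
```

```text
[558.23140068 113.85341243 233.15766369] [-5.22175845 -4.2978025   3.77784158]
```

View pics/s2.png

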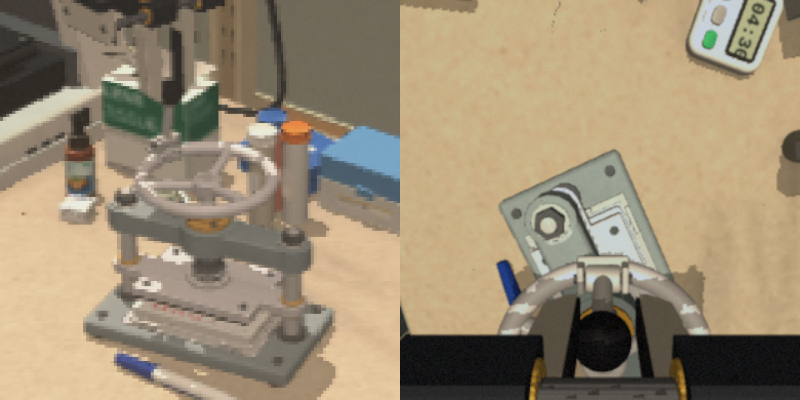

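The handle is upright and the knob is held over the clevis: the stem runs from the clevis at (600,270) to the knob at (603,340) in the right panel, and the bystanders haven't moved. Next I regrip a little lower for a firmer hold.

Request:
move_arm --series '[[[0,0,0,0,0.45],[0,0,0,0,0.45],[0,0,0,0,0.45],[0,0,0.5,0,0.45],[0,0,0.5,0,0.45],[0,0,0,0,0.45]]]'

```text
time_s: 5.67
tool_pos: [557.4, 114.5, 220.3]
tool_rot: [-2.412, -2.012, 0.002]
force: [-1.3, 0.4, -0.0]
grip_width: 41.8
finger_force: 0.0
```

Request:
move_arm --series '[[[0,0,0,0,0.2],[0,0,0,0,0.1],[0,0,0,0,0.1],[0,0,0,0,0.1],[0,0,0,0,0.1],[0,0,0,0,0.1]]]'

```text
time_s: 6.17
tool_pos: [557.2, 114.6, 221.6]
tool_rot: [-2.411, -2.012, 0.001]
force: [-2.9, 0.6, 1.0]
grip_width: 23.2
finger_force: 30.0
```

Request:
move_arm --series '[[[-0.05,0.78,0.02,0,0.1],[-0.15,0.77,0.03,0,0.1],[-0.25,0.74,0.02,0,0.1],[-0.35,0.7,0.03,0,0.1]]]'

```text
time_s: 6.5
tool_pos: [582.0, 104.6, 220.1]
tool_rot: [-2.402, -2.009, 0.006]
force: [-9.3, 4.8, 4.3]
grip_width: 22.9
finger_force: 30.0
```

Request:
move_arm --series '[[[-0.44,0.65,0.02,0,0.1],[-0.52,0.59,0.03,0,0.1],[-0.59,0.52,0.02,0,0.1],[-0.65,0.44,0.03,0,0.1]]]'

```text
time_s: 6.83
tool_pos: [602.8, 82.0, 219.8]
tool_rot: [-2.401, -2.013, -0.007]
force: [-3.4, 8.7, 2.9]
grip_width: 23.2
finger_force: 30.0
```

Request:
move_arm --series '[[[-0.7,0.35,0.02,0,0.1],[-0.74,0.25,0.03,0,0.1],[-0.77,0.15,0.02,0,0.1],[-0.78,0.05,0.03,0,0.1]]]'

```text
time_s: 7.17
tool_pos: [607.0, 51.4, 218.8]
tool_rot: [-2.402, -2.015, -0.011]
force: [-0.7, 9.6, 1.0]
grip_width: 22.9
finger_force: 30.0
```

Request:
move_arm --series '[[[-0.78,-0.05,0.02,0,0.1],[-0.77,-0.15,0.03,0,0.1],[-0.74,-0.25,0.02,0,0.1],[-0.7,-0.35,0.03,0,0.1]]]'

```text
time_s: 7.5
tool_pos: [595.2, 23.1, 217.9]
tool_rot: [-2.404, -2.017, -0.015]
force: [1.9, 8.4, 0.0]
grip_width: 22.8
finger_force: 30.0
```

Request:
move_arm --series '[[[-0.65,-0.44,0.02,0,0.1],[-0.59,-0.52,0.03,0,0.1],[-0.52,-0.59,0.02,0,0.1],[-0.44,-0.65,0.03,0,0.1]]]'

```text
time_s: 7.83
tool_pos: [571.2, 4.4, 216.8]
tool_rot: [2.407, 2.018, 0.017]
force: [6.0, 6.8, -4.1]
grip_width: 23.0
finger_force: 30.0
```

Request:
move_arm --series '[[[-0.35,-0.7,0.02,0,0.1],[-0.25,-0.74,0.03,0,0.1],[-0.15,-0.77,0.02,0,0.1],[-0.05,-0.78,0.03,0,0.1]]]'

```text
time_s: 8.17
tool_pos: [541.9, -0.1, 216.2]
tool_rot: [2.404, 2.013, 0.019]
force: [9.3, 4.9, -6.8]
grip_width: 23.4
finger_force: 30.0
```

Request:
move_arm --series '[[[0.05,-0.78,0.02,0,0.1],[0.15,-0.77,0.03,0,0.1],[0.25,-0.74,0.02,0,0.1],[0.35,-0.7,0.03,0,0.1]]]'

```text
time_s: 8.5
tool_pos: [514.8, 9.5, 215.7]
tool_rot: [2.402, 2.006, 0.016]
force: [9.0, -1.0, -6.4]
grip_width: 23.2
finger_force: 30.0
```

Request:
move_arm --series '[[[0.44,-0.65,0.02,0,0.1],[0.52,-0.59,0.03,0,0.1],[0.59,-0.52,0.02,0,0.1],[0.65,-0.44,0.03,0,0.1]]]'

```text
time_s: 8.83
tool_pos: [495.4, 30.8, 215.1]
tool_rot: [2.405, 2.001, 0.007]
force: [4.4, -7.3, -0.8]
grip_width: 23.1
finger_force: 30.0
```

Request:
move_arm --series '[[[0.7,-0.35,0.02,0,0.1],[0.74,-0.25,0.03,0,0.1],[0.77,-0.15,0.02,0,0.1],[0.78,-0.05,0.03,0,0.1]]]'

```text
time_s: 9.17
tool_pos: [488.2, 59.8, 213.8]
tool_rot: [2.412, 2.003, -0.008]
force: [-4.0, -9.1, 7.5]
grip_width: 23.0
finger_force: 30.0
```

Request:
move_arm --series '[[[0.78,0.05,0.02,0,0.1],[0.77,0.15,0.03,0,0.1],[0.74,0.25,0.02,0,0.1],[0.7,0.35,0.03,0,0.1]]]'

```text
time_s: 9.5
tool_pos: [497.0, 89.9, 212.2]
tool_rot: [-2.413, -2.006, 0.018]
force: [-9.1, -5.0, 7.3]
grip_width: 22.4
finger_force: 29.9
```

Request:
move_arm --series '[[[0.65,0.44,0.02,0,0.1],[0.59,0.52,0.03,0,0.1],[0.52,0.59,0.02,0,0.1],[0.44,0.65,0.03,0,0.1]]]'

```text
time_s: 9.83
tool_pos: [521.7, 111.1, 210.6]
tool_rot: [-2.407, -2.006, 0.016]
force: [-10.8, -1.1, 10.1]
grip_width: 22.8
finger_force: 29.9
```

Request:
move_arm --series '[[[0.35,0.7,0.02,0,0.1],[0.25,0.74,0.03,0,0.1],[0.15,0.77,0.02,0,0.1],[0.05,0.78,0.03,0,0.1]]]'

```text
time_s: 10.17
tool_pos: [551.9, 115.6, 208.8]
tool_rot: [-2.403, -2.006, 0.016]
force: [-12.2, 2.0, 5.3]
grip_width: 22.4
finger_force: 29.8
```

Request:
move_arm --series '[[[-0.05,0.78,0.02,0,0.1],[-0.15,0.77,0.03,0,0.1],[-0.25,0.74,0.02,0,0.1],[-0.35,0.7,0.03,0,0.1]]]'

```text
time_s: 10.5
tool_pos: [579.3, 106.8, 207.0]
tool_rot: [-2.396, -2.006, 0.011]
force: [-12.3, 7.8, 4.3]
grip_width: 21.5
finger_force: 29.9
```

Request:
move_arm --series '[[[-0.44,0.65,0.02,0,0.1],[-0.52,0.59,0.03,0,0.1]]]'

```text
time_s: 10.67
tool_pos: [591.6, 98.1, 206.8]
tool_rot: [-2.393, -2.008, 0.002]
force: [-9.2, 12.0, 2.0]
grip_width: 21.6
finger_force: 30.3
```

```bash
cat > d.py <<'E'
import numpy as np
from scipy.optimize import least_squares
D=np.array([[582.0,104.6,-9.3,4.8],[602.8,82,-3.4,8.7],[607,51.4,-.7,9.6],[595.2,23.1,1.9,8.4],[571.2,4.4,6,6.8],[541.9,-.1,9.3,4.9],[514.8,9.5,9,-1],[495.4,30.8,4.4,-7.3],[488.2,59.8,-4,-9.1],[497,89.9,-9.1,-5],[521.7,111.1,-10.8,-1.1],[551.9,115.6,-12.2,2],[579.3,106.8,-12.3,7.8]])
E
python3 - <<'E'
from d import *
from h import *
s=bot.state(); print(s["tool_pos"],s["force"],s["time_s"])
D=np.vstack([D,[*s["tool_pos"][:2],*s["force"][:2]]])
f=least_squares(lambda p:np.hypot(D[:,0]-p[0],D[:,1]-p[1])-p[2],[547,56,60]).x; print(f)
d=D[:,:2]-f[:2]; az=np.unwrap(np.arctan2(d[:,1],d[:,0])); tq=-(d[:,0]*D[:,3]-d[:,1]*D[:,2])/1000
turn=(np.radians(79.4)-az)/2/np.pi
print(np.c_[turn,np.hypot(*d.T),tq].round(3))
for b0 in (0,1):
  for sl in (1.03,None):
    g=least_squares(lambda p:p[0]+(p[2] if sl is None else sl)*np.maximum(0,turn-p[1])+tq*-1 if False else p[0]+(p[2] if sl is None else sl)*np.maximum(0,turn-p[1])-abs(tq),[.55,.8,1.03],loss='soft_l1',f_scale=.03); print(sl,g.x,g.cost)
E
```

```text
[591.60380547  98.14561984 206.78784133] [-9.15759111 12.02119999  1.98155005] 10.6667
[547.64578789  57.99842289  58.93173031]
[[ 0.072 57.896 -0.598]
 [ 0.155 60.15  -0.561]
 [ 0.238 59.72  -0.565]
 [ 0.321 58.986 -0.466]
 [ 0.405 58.546 -0.482]
 [ 0.486 58.382 -0.512]
 [ 0.565 58.574 -0.469]
 [ 0.644 58.901 -0.501]
 [ 0.725 59.473 -0.548]
 [ 0.81  59.856 -0.544]
 [ 0.898 59.101 -0.602]
 [ 0.982 57.758 -0.711]
 [ 1.062 58.169 -0.847]
 [ 1.103 59.532 -0.896]]
1.03 [0.51949154 0.77865442 1.03      ] 0.00785305341559839
None [0.52522386 0.84877988 1.46987723] 0.006185972556920814
1.03 [0.51949154 0.77865442 1.03      ] 0.00785305341559839
None [0.52522386 0.84877988 1.46987723] 0.006185972556920814
```

Request:
move_arm --series '[[[-0.59,0.52,0.02,0,0.1]]]'

```text
time_s: 10.75
tool_pos: [596.6, 92.4, 206.7]
tool_rot: [-2.393, -2.01, -0.002]
force: [-7.3, 12.1, 1.8]
grip_width: 21.4
finger_force: 30.5
```

Request:
move_arm --series '[[[0,0,0,0,0.1],[0,0,0,0,0.1],[0,0,0,0,0.1],[0,0,0,0,0.1],[0,0,0,0,0.1]]]'

```text
time_s: 11.17
tool_pos: [597.9, 90.6, 206.7]
tool_rot: [-2.398, -2.011, -0.003]
force: [-4.8, 9.5, -0.3]
grip_width: 21.3
finger_force: 30.2
```

Run:
```python
from h import *
s=bot.state(); p=s["tool_pos"]; d=p[:2]-[547.6,57.5]; print(p,s["force"],T().round(3).tolist())
a=np.degrees(np.arctan2(d[1],d[0])); print("az",a,"turn",1+(79.4-a)/360,"tq",(d[0]*s["force"][1]-d[1]*s["force"][0])/1000)
```

```text
[597.93524493  90.59749063 206.72483328] [-4.76860862  9.5276941  -0.30829859] [[0.174, 0.985, -0.006], [0.985, -0.174, 0.011], [0.009, -0.008, -1.0]]
az 33.32656249218676 turn 1.1279817708550368 tq 0.6374077952210027
```

Request:
move_arm --series '[[[-0.43,0.3,0.02,0,0.1]]]'

```text
time_s: 11.25
tool_pos: [599.3, 88.5, 206.6]
tool_rot: [-2.392, -2.011, -0.004]
force: [-6.9, 13.2, 2.1]
grip_width: 21.4
finger_force: 30.6
```

Request:
move_arm --series '[[[0,0,0,0,0.1],[0,0,0,0,0.1],[0,0,0,0,0.1],[0,0,0,0,0.1],[0,0,0,0,0.1]]]'

```text
time_s: 11.67
tool_pos: [600.0, 87.2, 206.6]
tool_rot: [-2.395, -2.011, -0.005]
force: [-5.5, 11.2, 0.5]
grip_width: 21.4
finger_force: 30.4
```

Request:
move_arm --series '[[[0,0,0,0,0.5],[0,0,0,0,0.5],[0,0,0,0,0.5],[0,0,0,0,0.5]]]'

```text
time_s: 12.0
tool_pos: [603.6, 76.7, 208.1]
tool_rot: [2.411, 2.01, 0.001]
force: [-0.3, -0.2, 1.2]
grip_width: 43.2
finger_force: 0.0
```

Request:
move_arm --series '[[[0,0,0,7,0.5],[0,0,0,7,0.5],[0,0,0,7,0.5],[0,0,0,7,0.5],[0,0,0,7,0.5],[0,0,0,7,0.5],[0,0,0,7,0.5],[0,0,0,0,0.5]]]'

```text
time_s: 12.67
tool_pos: [603.3, 76.9, 208.0]
tool_rot: [3.029, 0.826, 0.002]
force: [-1.1, 0.2, -0.2]
grip_width: 46.4
finger_force: 0.0
```

Run:
```python
from h import *
s=bot.state(); print(s["tool_pos"],s["force"],T().round(3).tolist(),s["qpos"].round(2))
c=eyes.calibration("wrist");im=eyes.get_image("wrist")[:,:,::-1]; cv2.imwrite("pics/w3.png",im)
m=((im.max(2)<45)).astype(np.uint8)
n,l,st,ce=cv2.connectedComponentsWithStats(m)
for i in range(1,n):
    if st[i,4]>300: print(ce[i],st[i],plane(c,ce[i],225))
```

```text
[603.3367583   76.93943663 208.0027187 ] [-1.06265727  0.24364164 -0.15241193] [[0.862, 0.508, 0.002], [0.508, -0.862, -0.002], [0.001, 0.003, -1.0]] [-0.57  0.64  0.7   1.58 -0.45  1.08 -0.79]
[587.7571933   60.86702727] [  505     0   135   143 13311] [737.75493656  30.95892322 225.        ]
[ 44.4258614  177.41695703] [   0  126   83  117 2583] [578.14800867 206.51333045 225.        ]
[ 11.04659498 186.40322581] [   0  158   33   62 1116] [566.5608649  218.09954894 225.        ]
[326.27812895 286.16097767] [ 220  239  212   69 2373] [595.1423345   70.80825676 225.        ]
[313.14373814 274.17741935] [ 288  248   51   53 2108] [597.50210094  79.57434606 225.        ]
[144.47842816 331.20411253] [    0   269   238   131 15854] [526.24271429 137.52489832 225.        ]
[504.10242352 318.41207787] [  415   268   225   110 12585] [624.89521857 -15.63396262 225.        ]
```

View pics/w3.png

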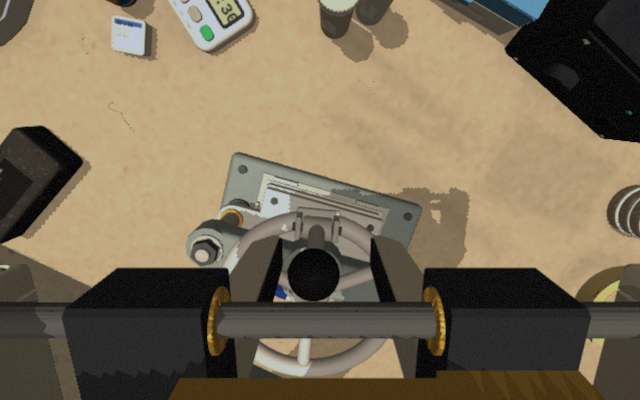

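The wrist view shows the clevis at about (319,222) and the knob at (313.1,274.2), between the open fingers. The tool sprang forward when I released, so I check the wheel's azimuth from the clevis.

Run:
```python
from h import *
c=eyes.calibration("wrist"); t=T(); p=bot.state()["tool_pos"]
K=plane(c,(313.1,274.2),226);
for u in ((317,222),(319,222),(321,222)):
    P=plane(c,u,172); 
    for h in ((546.7,56.2),(547.6,57.5)):
        d=P[:2]-h; print(u,P,np.hypot(*d),np.degrees(np.arctan2(d[1],d[0])))
print(K,(K-p)@t,(P-p)@t)
x=c["R"]@np.array(p-19*t[:,2])+c["t"]; x=c["camera_matrix"]@x; print("grasp pt px",x[:2]/x[2])
im=cv2.imread("pics/w3.png")[200:300,250:400]; cv2.imwrite("pics/w3c.png",cv2.resize(im,(750,500),interpolation=3))
```

```text
(317, 222) [604.63923832  83.25554009 172.        ] 63.94495747906123 25.03088256121588
(317, 222) [604.63923832  83.25554009 172.        ] 62.58452327675951 24.30111512579192
(319, 222) [605.28078623  82.17677165 172.        ] 64.0819879608734 23.91417466926003
(319, 222) [605.28078623  82.17677165 172.        ] 62.73767735181612 23.162021015893632
(321, 222) [605.92234468  81.0979855  172.        ] 64.24325482776754 22.802634325514802
(321, 222) [605.92234468  81.0979855  172.        ] 62.91550530789026 22.02890155604611
[597.79242492  79.91676251 226.        ] [ -3.13961793  -5.14670163 -18.04516601] [ 4.43256629 -2.11962356 35.96399717]
grasp pt px [323.78894875 269.19360404]
```

View pics/w3c.png

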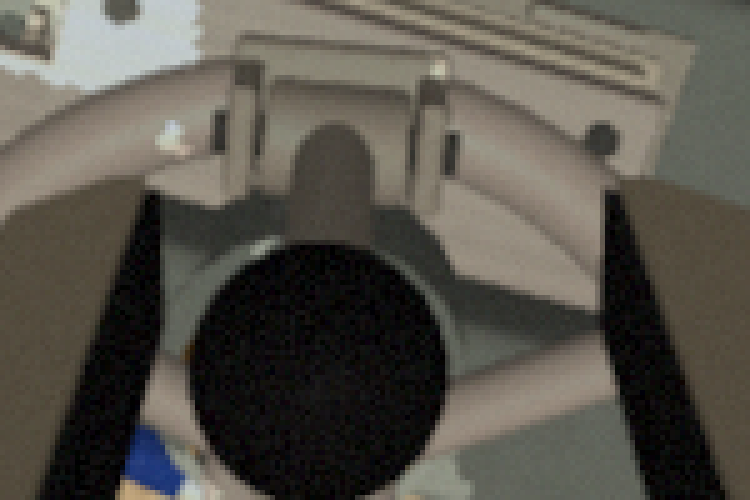

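Wheel azimuth is about 24.5° and the knob is offset (−3,−5) mm in the tool frame. I turn 6° more, centre on the knob, raise 9 mm and grip.

Request:
move_arm --series '[[[-0.3,-0.5,-0.45,0,0.5],[0,0,-0.45,6,0.5],[0,0,0,0,0.5],[0,0,0,0,0.2],[0,0,0,0,0.1],[0,0,0,0,0.1],[0,0,0,0,0.1],[0,0,0,0,0.1]]]'

```text
time_s: 13.38
tool_pos: [597.4, 80.3, 216.7]
tool_rot: [3.068, 0.672, -0.0]
force: [0.5, -0.2, 0.1]
grip_width: 23.4
finger_force: 30.0
```

Run:
```python
from h import *
t=T(); s=bot.state(); p=s["tool_pos"]; print(p,s["force"],s["grip_width"],s["finger_force"],t.round(3).tolist())
c=eyes.calibration("wrist");P=plane(c,(317.4,228),172); print(P)
im=eyes.get_image("wrist")[190:320,240:400,::-1]; cv2.imwrite("pics/w4.png",cv2.resize(im,(640,520),interpolation=3))
```

```text
[597.37975223  80.30221442 216.68773992] [ 0.48483944 -0.23887447  0.06142999] 23.377705602553267 30.000512301921844 [[0.908, 0.418, 0.0], [0.418, -0.908, -0.0], [-0.0, 0.0, -1.0]]
[592.94197854  83.41840645 172.        ]
```

View pics/w4.png

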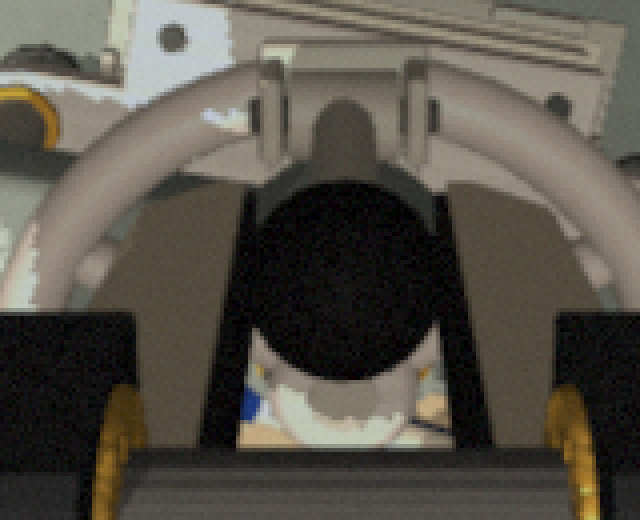

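The knob is gripped centrally and the clevis sits square to the tool. Folding now.

Request:
move_arm --series '[[[-0.7,0,0.14,0,0.1],[-0.68,0,0.23,0,0.1],[-0.65,0,0.32,0,0.1],[-0.6,0,0.4,0,0.1],[-0.54,0,0.47,0,0.1],[-0.48,0,0.54,0,0.1]]]'

```text
time_s: 13.93
tool_pos: [563.2, 64.6, 196.9]
tool_rot: [-3.069, -0.671, -0.0]
force: [-2.1, -0.2, 6.5]
grip_width: 23.2
finger_force: 30.0
```

Request:
move_arm --series '[[[-0.39,0,0.6,0,0.1],[-0.32,0,0.65,0,0.1],[-0.23,0,0.68,0,0.1],[-0.14,0,0.7,0,0.1],[-0.05,0,0.6,0,0.1],[0,0,0,0,0.1]]]'

```text
time_s: 14.43
tool_pos: [551.4, 59.7, 161.6]
tool_rot: [3.069, 0.67, -0.009]
force: [-4.0, -3.4, -1.4]
grip_width: 23.0
finger_force: 30.0
```

Request:
move_arm --series '[[[0,0,0.15,0,0.1],[0,0,0,0,0.1],[0,0,0,0,0.5],[0,0,0,0,0.5],[0,0,0,0,0.5],[0,0,0,0,0.5],[0,0,0,0,0.5]]]'

```text
time_s: 15.02
tool_pos: [554.6, 61.4, 162.1]
tool_rot: [-3.069, -0.673, -0.002]
force: [0.0, 0.3, 0.1]
grip_width: 45.6
finger_force: 0.0
```

Request:
move_arm --series '[[[0,0,-1,0,0.5],[0,0,-2,0,0.5],[0,0,-3,0,0.5],[0,0,-3,0,0.5],[0,0,-3,0,0.5],[0,0,0,0,0.5]]]'

```text
time_s: 15.52
tool_pos: [557.6, 59.7, 289.0]
tool_rot: [3.067, 0.67, 0.021]
force: [0.2, -1.1, -0.5]
grip_width: 46.4
finger_force: 0.0
```

Run:
```python
from h import *
c=eyes.calibration("wrist"); s=bot.state(); print(s["tool_pos"],s["force"],s["time_s"],T().round(3).tolist())
b=eyes.get_image("wrist")[:,:,::-1]; a=eyes.get_image("scene")[130:260,225:355,::-1]
m=((b.max(2)<45)).astype(np.uint8)[140:240,280:376]
n,l,st,ce=cv2.connectedComponentsWithStats(m); i=1+st[1:,4].argmax(); print(ce[i]+[280,140],st[i],plane(c,ce[i]+[280,140],170))
cv2.imwrite("pics/f.png",np.hstack([cv2.resize(a,(400,400),interpolation=3),cv2.resize(b[80:280,220:420],(400,400),interpolation=3)]))
```

```text
[557.64001408  59.65121896 288.970571  ] [ 0.23582497 -1.09219844 -0.50094987] 15.5167 [[0.909, 0.417, 0.013], [0.417, -0.909, 0.001], [0.012, 0.005, -1.0]]
[322.36589404 206.30960265] [ 28  54  29  26 604] [549.12080655  57.63364552 170.        ]
```

View pics/f.png

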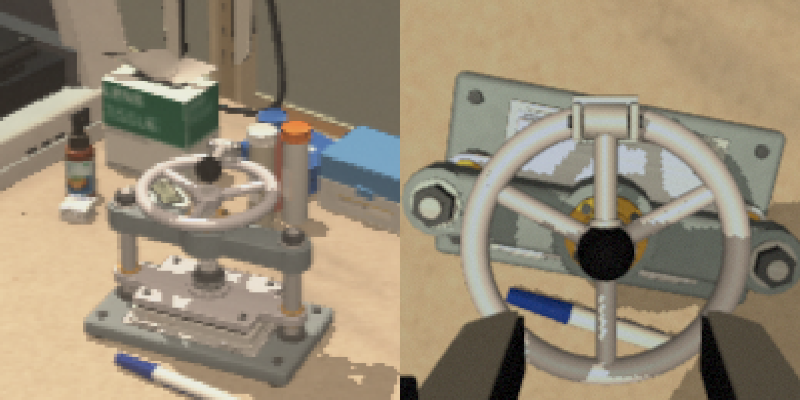

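The knob sits back over the hub at wrist (322,206), folded across the wheel, and the platen is down on the plate. The marker has not moved. I do one last wheel-azimuth check before handing in.

Run:
```python
from h import *
c=eyes.calibration("wrist");K=plane(c,(322.4,206.3),170)
for u in ((322.5,139),(322.5,141)):
    P=plane(c,u,172);d=P-K;print(P,np.hypot(*d[:2]),np.degrees(np.arctan2(d[1],d[0])))
```

```text
[598.61118519  82.8638521  172.        ] 57.30608183896883 24.425559144026867
[597.15537927  82.19945682 172.        ] 55.70583715176867 24.42253502838694
```

```bash
python3 -c "
from cell import bot
print(bot.sign_off())"
```

```text
the job is handed in; nothing more can be done
None
```

I handed in the job at about 15.6 s with the handle folded flat. By my estimate the wheel is about a third of a turn past contact (felt force, roughly 0.31–0.36 turn). The clamping force itself was never read directly, and the sign-off returned no verdict.

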